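# Plug a pulley's bore and hold it in the tongs for spraying

## Task

This bare steel belt pulley is about to be sprayed with rust protection, and its bore must stay clean: stand the red pull plug fully home in the bore while the pulley stands on the bench, and leave the yellow and blue plugs in their board. Then take the spring tongs by their blue sleeves, close their jaws in the groove of the pulley, and lift it with the tongs only, never with the fingers. Finish while holding it there in the squeezed tongs, upright and still with the plug in place, about 10 cm above the bench over the middle of the blue drip tray.

Things in the scene. Friction and masses are not known exactly. Their poses are not given: they have to be found in the camera images.
- pulley: Belt pulley of bright steel, 0.12 kg, loose, standing on the bench with its axis upright. Origin: centre of its underside, z along its axis. 30 mm high: flanges 40 mm across at z 0 to 5 mm and z 25 to 30 mm, between them a plain groove 20 mm wide with a hub 28 mm across. Through bore 16 mm across.
- pulley_mouth (a point): Centre of the upper mouth of the bore, 30 mm above the pulley's underside.
- pulley_groove (a point): Centre of the pulley, on the axis at mid-height of the groove, 15 mm above its underside.
- plug_red: Red pull plug for a 16 mm bore, 44 mm high, 20 g, loose, standing upright in one of the three holes of the plug board. Origin: centre of the lower end of its shank, z up along it. Shank 14 mm across from z 0 to 18 mm (its lower 10 mm taper to 11 mm), collar 24 mm across from z 18 to 21 mm, round grip 14 mm across from z 21 to 44 mm. The collar rests on the rim of the hole.
- plug_seat (a point): Centre of the underside of the red plug's collar, 18 mm above its origin; it meets pulley_mouth when the plug is fully home.
- plug_yellow: Yellow pull plug, like the red one but with a 10 mm shank; standing in the plug board.
- plug_blue: Blue pull plug, like the red one but with an 18 mm shank; standing in the plug board.
- plug_board: Fixed light wooden block 116 x 46 x 26 mm, long along its x, with three holes 20 mm across at x = -36, 0 and +36 mm that hold the plugs upright with their collars on its top. Origin: centre of its underside. Which plug is in which hole varies.
- tongs: Steel spring tongs with blue sleeves, loose, 0.12 kg, 220 mm long, 24 mm high, lying flat: the arms open and close level with the bench. Origin: midway between the sleeves, at the underside; x runs forward to the jaws, y to the left arm, z up. The rivet that hinges the arms is at x = -93 mm. A spring opens them: squeezing takes 9 N at the sleeves to start, 12 N with the jaws on the pulley.
- tongs_grip (a point): Where to take the tongs: midway between the blue sleeves (66 mm long, z 0 to 24 mm), 12 mm above the tongs' origin. There the sleeves measure 57 mm over their outer faces at rest, about 40 mm with the jaws on the pulley's hub.
- tongs_jaws (a point): Midway between the jaws, 92 mm forward of tongs_grip, 15 mm above the tongs' underside. Each jaw is a dark V-shaped strip 29 mm long, 10 mm high (z 10 to 20 mm; with the tongs up to 4 mm off the bench it enters the pulley's groove from the side). At rest the V tips stand 50 mm apart; they close twice as far as the sleeves are squeezed.
- tray: Blue open drip tray, fixed on the bench, 130 mm along its x, 200 mm along its y, 40 mm high, walls 3 mm. Origin: centre of its underside. Beyond it stands a fixed bench grinder, whose two tool rests reach toward the robot as far as x = 0.54 m, 110 mm above the bench: carry things past on the robot's side of them. A fixed orange spray can, 174 mm tall, stands to the left of the tray.
- jaw_left (a point): Middle of the left jaw's inner face, in the hollow of its V: 33 mm from tongs_jaws sideways at rest, about 16 mm when the jaws are closed on the pulley's hub. Both arms always move by the same angle.
- jaw_right (a point): Middle of the right jaw's inner face, in the hollow of its V: 33 mm from tongs_jaws sideways at rest, about 16 mm when the jaws are closed on the pulley's hub. Both arms always move by the same angle.
Not all that is in view belongs to the job. What is shaped like the plug_red but pink or white is not meant.

How it is judged (in metres and radians):
On the way, in this order (a step that is already met when the one before it is completed fails the run):
1. the red plug stands fully home in the bore of the pulley on the bench, let go (distance between plug_seat and pulley_mouth below 0.004 m and angle between the z axis of plug_red and the z axis of pulley, either way round below 0.12 rad and height (world z) of pulley below 0.006 m and angle between pulley's own z axis and vertical below 0.1 rad and contact force between the fingers and plug_red below 0.1 N), for 0.2 s.
2. the pulley is lifted off the bench in the jaws of the tongs (height (world z) of pulley above 0.02 m and contact force between tongs and pulley above 0.5 N and contact force between the fingers and tongs above 2 N and distance between tongs_jaws and pulley_groove below 0.015 m), for 0.2 s.
At the end, for the whole second after the job is handed in: Fingers on the tongs' sleeves (within 40 mm), jaws on the pulley's hub (centres within 15 mm), nothing else carries it; underside 60-170 mm up, within 40 mm (tray x), 65 mm (y) of the tray's middle, tilt < 0.3 rad, still; red plug home within 5 mm; yellow, blue plugs in the board (contact force between the fingers and tongs above 2 N and horizontal distance between the grasp point and tongs_grip below 0.04 m and contact force between tongs and pulley above 0.5 N and distance between tongs_jaws and pulley_groove below 0.015 m and distance between each of jaw_left, jaw_right and pulley_groove below 0.021 m and contact force between each of the fingers, tray and pulley below 0.1 N and contact force between the fingers and plug_red below 0.1 N and contact force between tray and tongs below 0.1 N and height (world z) of pulley between 0.06 and 0.17 m and x of pulley_groove in the frame of tray between -0.04 and 0.04 m and y of pulley_groove in the frame of tray between -0.065 and 0.065 m and angle between pulley's own z axis and vertical below 0.3 rad and linear speed of pulley below 0.02 m/s and distance between plug_seat and pulley_mouth below 0.005 m and angle between the z axis of plug_red and the z axis of pulley, either way round below 0.15 rad and horizontal distance between each of plug_yellow, plug_blue and plug_board below 0.05 m and height (world z) of each of plug_yellow, plug_blue below 0.02 m); the arm keeps its last pose, push and grip.
It fails at once if the pulley is lifted with the fingers (contact force between the fingers and pulley above 1 N and height (world z) of pulley above 0.015 m).
It fails at once if the yellow or blue plug is pulled out of the board (height (world z) of any of plug_yellow, plug_blue above 0.026 m).
It also fails if it takes over 54 s, if anything falls off the work surface, if the arm or the gripper's body presses on something with over 40 N, if the wrist force passes 120 N, or if a joint passes its speed limit or range.

## Robot

A 7-joint arm with a two-finger parallel gripper is mounted at the origin on a cart in front of the work surface, level with it; the furniture and walls round the work are solid. World frame = base frame: x ahead of the robot, y to its left, z up, the work surface at z = 0. Lengths are in m, angles in degrees, forces in N, time in s.
With the tool pointing down it reaches from about 0.35 to 0.9 m from the base axis. Payload 7.2 kg.
Tool frame: the origin (TCP) lies between the finger pads; the fingertips stand 17 mm ahead of it and the grasp point (between the pads) lies 2 mm behind it (ctrl.tips_ahead is the z of the fingertips in the tool frame, in m); z points along the fingers, y is the line along which they close (so a half turn about z gives the same grasp; the last joint's range is limited). The gripper opens to 85 mm and grips with 20 to 120 N. Pads are 22 mm wide; open, the fingers measure 114 mm over their backs; the gripper's body (76 mm by 85 mm) begins 54 mm behind the grasp point. The pads swing forward as they close: fully open they stand 13 mm farther back than shut.
Start: joints at [-74.725, 23.554, -0.728, 91.456, 0.321, 64.991, -4.71], TCP at [0.205, 0.59, 0.248] pointing down, gripper open.
Joint ranges: [-169.25, 169.25], [-16.82, 113.86], [-84.01, 82.57], [7.8, 145.47], [-59.2, 239.2], [7.22, 106.19], [-163.78, 163.78]. Speed limits (degrees/s): [136.94, 136.94, 172.46, 172.46, 180, 180, 180].

## Interface

Orientations are given as [roll, pitch, yaw] about the fixed x, y, z axes, in that order (R = Rz(yaw) Ry(pitch) Rx(roll)).
In Python, from cell import ctrl, vision, order gives the robot as it stands.
- The arm moves only by the shell command python3 -m creep 'ROWS'. ROWS is a JSON object whose one key "increments" holds a list of rows, each an object of numbers: "ax", "ay", "az": the turn, a rotation vector about the world's x, y, z in degrees; "x", "y", "z": the shift along the world's x, y, z in m; "hand": the finger opening in m, from 0 to 0.0854. A call has 1 to 10 rows; each row shifts and turns the commanded pose from where the row before left it; what a row does not reach is not made up. A row lasts 1/8 s, in which the tool goes at most 62.5 mm and 10.7 degrees, less where a joint would pass 70% of its speed; a pose out of reach is approached as far as the arm can. A call is refused whole if a number of a shift passes 0.0625 or a number of a turn 10.7, either way. A call with a gripper value outside its range is refused whole. The fingers move at their own pace and stop on an object; the grip force is fixed at half the most. Time passes only in rows, so rows that do not move let the fingers close. It gives the time, the measured TCP pose, the force, the opening and the grip force at its end, in the units of the state.
- ctrl.get_obs(): the state, without advancing time (a new reading comes with each control period).
- vision.snapshot(name): name is "scene" or "top" or "wrist"; returns the picture (400x640x3 uint8, blue, green, red); there is no depth.
- vision.camera_info(name): a dict with "vertical_fov" (degrees; the focal length in pixels is half the picture's height over the tangent of half this angle, whatever the lens; pixels are square), "cx", "cy" (the principal point, pixels), "k1" (the pictures are not rectified: a ray, as slopes to the right and down, at radius r is drawn at 1 + k1 r^2 times it, then the intrinsics apply), "cam_to_world" (4x4, takes a point from camera to world coordinates); the wrist camera has in their place "hand_eye" (4x4, takes a point from camera to tool coordinates, whose origin is the TCP and whose axes are the flange's). Camera axes: x right, y up, looking along -z (the intrinsics and any distortion apply to the point x, -y, -z); pixel columns grow to the right and rows downward; lengths in m; the calibration is good to about 2 mm. A picture is of the moment at which its call begins: read the wrist's pose just before it. camera_info takes no time and is no camera call.
- order.finish_job(): hands the job in; it is judged then, once.
The state is a dict: "time": time; "joint_pos": joint angles; "dq": joint speeds; "effort": joint torques, N m; "position": TCP position; "eef_rot": TCP orientation; "wrist_force": force on the tool from outside, world axes, zero at the start; "ft_torque": the same for the moment, N m; "grip_width": opening from 0.0 (shut) to 1.0 (fully open); "grip_force": force on a finger pad.
Only numpy, scipy, OpenCV 4.12 (cv2) and the standard library are available. Lean on these libraries where they do the work, as an engineer would, in place of code of your own. Each camera call takes 0.05 s, during which the arm holds its last target. There are 200 camera calls.

## Working session

There is one attempt and no reset: what is moved stays moved. The work goes in short steps, Python scripts to look and compute and a shell command to move; the robot and the scene stay as the last step left them, time stands still between calls to the robot, and variables do not carry over. Pictures are saved under pics/ and viewed, at most 10 in all, crops included, and the job is handed in when it is done.

```bash
ls; mkdir -p pics; cat > h.py <<'E'
import numpy as np, cv2
from cell import ctrl, vision
from scipy.spatial.transform import Rotation as R
def ray(name,u,v,obs=None):
    i=vision.camera_info(name); f=200/np.tan(np.radians(i["vertical_fov"])/2)
    d=np.array([(u-i["cx"])/f,(v-i["cy"])/f]); s=d.copy()
    for _ in range(50): s=d/(1+i["k1"]*(s@s))
    if "cam_to_world" in i: T=np.array(i["cam_to_world"])
    else:
        o=obs or ctrl.get_obs(); W=np.eye(4); W[:3,:3]=R.from_euler('xyz',o["eef_rot"],degrees=True).as_matrix(); W[:3,3]=o["position"]
        T=W@np.array(i["hand_eye"])
    return T[:3,3],T[:3,:3]@np.array([s[0],-s[1],-1])
def at(name,u,v,z,obs=None):
    c,d=ray(name,u,v,obs); return np.round(c+d*(z-c[2])/d[2],4)
E
python3 - <<'E'
from h import *
for n in("top","scene"): cv2.imwrite(f"pics/{n}0.png",cv2.resize(vision.snapshot(n),(800,500),interpolation=cv2.INTER_CUBIC))
for n in("top","scene","wrist"): print(n,vision.camera_info(n))
print(ctrl.get_obs())
E
```

```text
pics
top {'vertical_fov': 53.82488374966865, 'cx': 325.2813057711982, 'cy': 200.3655773120689, 'k1': -0.08953131044052738, 'cam_to_world': array([[-0.00587627,  0.99592277, -0.09001835,  0.43393936],
       [-0.99946875, -0.00296353,  0.03245677, -0.19735428],
       [ 0.03205766,  0.09016125,  0.9954111 ,  0.92019625],
       [ 0.        ,  0.        ,  0.        ,  1.        ]])}
scene {'vertical_fov': 54.62196165173841, 'cx': 322.57721109880475, 'cy': 201.73459021269124, 'k1': 0.0032422617225235668, 'cam_to_world': array([[ 0.48366999,  0.58415416, -0.65178774, -0.02081187],
       [-0.87513377,  0.31060603, -0.37103204, -0.52669004],
       [-0.01429071,  0.74985852,  0.66144385,  0.59730833],
       [ 0.        ,  0.        ,  0.        ,  1.        ]])}
wrist {'vertical_fov': 68.27382943858817, 'cx': 321.00767292332876, 'cy': 199.4110056061931, 'k1': 0.012005190694238901, 'hand_eye': array([[-1.13903144e-04,  9.65641249e-01,  2.59878752e-01,
         6.51677243e-02],
       [ 9.99999986e-01,  1.40790717e-04, -8.48479569e-05,
        -4.30383747e-04],
       [-1.18521203e-04,  2.59878739e-01, -9.65641252e-01,
        -1.25062154e-01],
       [ 0.00000000e+00,  0.00000000e+00,  0.00000000e+00,
         1.00000000e+00]])}
{'time': 0.1, 'joint_pos': array([-74.7255807 ,  23.59861324,  -0.72942789,  91.49702532,
         0.32097274,  64.99210403,  -4.70966182]), 'dq': array([ 0.0609032 , -0.07836903, -0.1228863 , -0.13520606, -0.01693205,
       -0.12269141, -0.0325668 ]), 'effort': array([ 2.38948458e-03, -6.01825261e+01,  6.84138536e-01, -3.00086725e+01,
        1.40175439e-02,  6.46769520e-03, -2.45003309e-05]), 'position': array([0.20524387, 0.58990038, 0.2475184 ]), 'eef_rot': array([-1.79914490e+02,  5.71515664e-03,  1.60820483e+02]), 'wrist_force': array([-1.06225873, -0.25856291, -0.71142096]), 'ft_torque': array([-0.00881306, -0.0090197 ,  0.00685458]), 'grip_force': 0.0, 'grip_width': 1.0007858726183112}
```

View pics/top0.png

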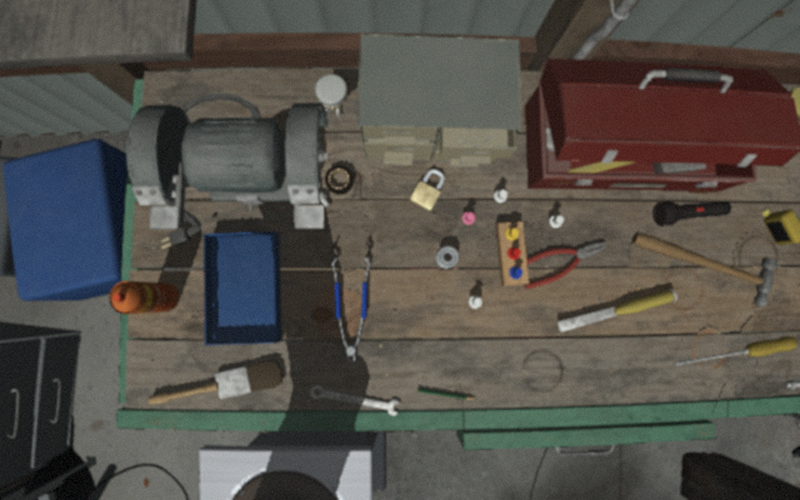

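View pics/scene0.png

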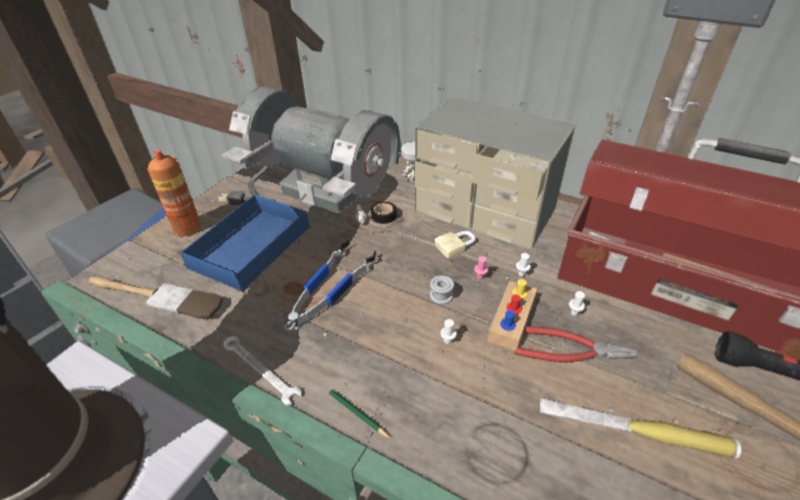

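The top view (800 px scale) shows the pulley at (447,257), the board at (513,253) with red in the middle (514,253), yellow at (512,233) and blue at (516,272). The tongs have their jaws at about (352,240) and rivet at (351,352), and the tray spans (205–280, 233–343).

```bash
python3 - <<'E'
from h import *
im=vision.snapshot("top")
cv2.imwrite("pics/crop1.png",cv2.resize(im[170:300,240:440],None,fx=4,fy=4,interpolation=cv2.INTER_CUBIC))
s=.8
for n,u,v,z in[("pulley",447,257,.03),("red",514,253,.067),("yel",512,233,.067),("blue",516,272,.067),("rivet",351,352,.02),("Ljaw",336,240,.015),("Rjaw",369,240,.015),("sleeveL",338,299,.024),("sleeveR",365,299,.024),("trayTL",205,234,.04),("trayTR",279,233,.04),("trayBR",280,343,.04),("trayBL",205,343,.04),("restR",310,228,.11)]:
    print(n,at("top",u*s,v*s,z))
E
```

```text
pulley [ 0.5023 -0.2999  0.03  ]
red [ 0.506  -0.4142  0.067 ]
yel [ 0.5415 -0.4115  0.067 ]
blue [ 0.4726 -0.4169  0.067 ]
rivet [ 0.3316 -0.1252  0.02  ]
Ljaw [ 0.5356 -0.0967  0.015 ]
Rjaw [ 0.5354 -0.1575  0.015 ]
sleeveL [ 0.4272 -0.1019  0.024 ]
sleeveR [ 0.427  -0.1507  0.024 ]
trayTL [0.5445 0.1379 0.04  ]
trayTR [0.5457 0.0032 0.04  ]
trayBR [ 0.35   -0.0013  0.04  ]
trayBL [0.3496 0.133  0.04  ]
restR [ 0.545 -0.064  0.11 ]
```

View pics/crop1.png

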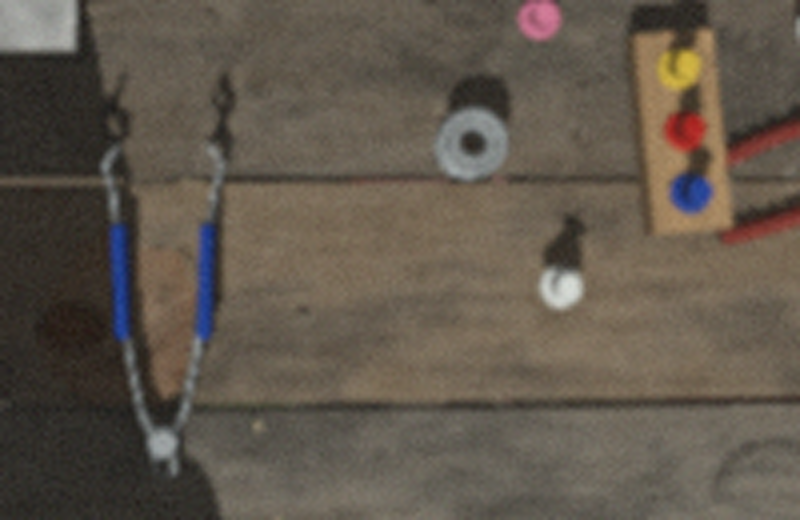

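The crop shows the pulley centre at (472,143), red at (686,130), yellow at (680,68), blue at (691,193), the sleeves at (120,282) and (206,282), the rivet at (162,444), and a white decoy at (561,285). I'll go above the red plug next.

```bash
python3 -m creep '{"increments":[{"x":0.022,"y":-0.05,"z":0.01,"az":-7.8},{"x":0.022,"y":-0.05,"z":0.01,"az":-7.8},{"x":0.022,"y":-0.05,"az":-7.8},{"x":0.022,"y":-0.05,"az":-7.8},{"x":0.022,"y":-0.05,"az":-7.8},{"x":0.022,"y":-0.05,"az":-7.8},{"x":0.022,"y":-0.05,"az":-7.8},{"x":0.022,"y":-0.05,"az":-7.8},{"x":0.022,"y":-0.05,"az":-7.8},{"x":0.022,"y":-0.05,"az":-7.8}]}'; python3 -m creep '{"increments":[{"x":0.008,"y":-0.05,"az":-7.8},{"x":0.008,"y":-0.05,"az":-7.8},{"x":0.008,"y":-0.05,"az":-7.8},{"x":0.008,"y":-0.05,"az":-7.8},{"x":0.008,"y":-0.05,"az":-7.8},{"x":0.008,"y":-0.05,"az":-7.8},{"x":0.008,"y":-0.05,"z":-0.01,"az":-7.8},{"x":0.008,"y":-0.05,"z":-0.02,"az":-7.8},{"x":0.008,"y":-0.05,"z":-0.02,"az":-7.8},{"x":0.008,"y":-0.05,"az":-7.8,"hand":0.05}]}'; python3 -m creep '{"increments":[{},{}]}'; python3 - <<'E'
from h import *
o=ctrl.get_obs(); im=vision.snapshot("wrist"); print(o["position"],o["eef_rot"],o["joint_pos"],o["grip_width"],ctrl.tips_ahead,o["wrist_force"])
cv2.imwrite("pics/w1.png",cv2.resize(im,(800,500),interpolation=cv2.INTER_CUBIC))
E
```

```text
[0.20528413 0.58997753 0.24768193] [-1.79935032e+02  4.35141813e-03  1.60819553e+02] [-74.72450936  23.58787393  -0.728585    91.49049373   0.32077965
  64.98878435  -4.70863031] 1.0012732501518649 0.017 [-0.17980699 -0.15035232 -0.07551861]$.increments[0]: bad value
$.increments[0]: bad value
$.increments[0]: bad value
```

View pics/w1.png

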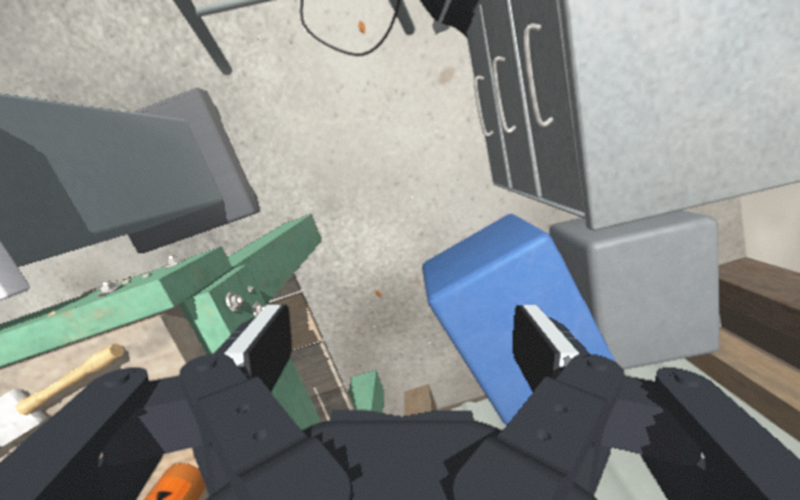

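The moves were refused, so the wrist view still shows the start pose, with the fingers in the lower half of the picture. Each row probably needs every key.

```bash
python3 -m creep '{"increments":[{"ax":0,"ay":0,"az":-7.8,"x":0.022,"y":-0.05,"z":0.01,"hand":0.085},{"ax":0,"ay":0,"az":-7.8,"x":0.022,"y":-0.05,"z":0.01,"hand":0.085},{"ax":0,"ay":0,"az":-7.8,"x":0.022,"y":-0.05,"z":0,"hand":0.085},{"ax":0,"ay":0,"az":-7.8,"x":0.022,"y":-0.05,"z":0,"hand":0.085},{"ax":0,"ay":0,"az":-7.8,"x":0.022,"y":-0.05,"z":0,"hand":0.085},{"ax":0,"ay":0,"az":-7.8,"x":0.022,"y":-0.05,"z":0,"hand":0.085},{"ax":0,"ay":0,"az":-7.8,"x":0.022,"y":-0.05,"z":0,"hand":0.085},{"ax":0,"ay":0,"az":-7.8,"x":0.022,"y":-0.05,"z":0,"hand":0.085},{"ax":0,"ay":0,"az":-7.8,"x":0.022,"y":-0.05,"z":0,"hand":0.085},{"ax":0,"ay":0,"az":-7.8,"x":0.022,"y":-0.05,"z":0,"hand":0.085}]}'
```

```text
time: 1.45
position: [0.4258, 0.0886, 0.2685]
eef_rot: [180.0, -0.0, 82.6]
wrist_force: [1.6, 1.8, -0.1]
grip_width: 0.998
grip_force: 0.0
```

```bash
python3 -m creep '{"increments":[{"ax":0,"ay":0,"az":-7.8,"x":0.008,"y":-0.05,"z":0,"hand":0.085},{"ax":0,"ay":0,"az":-7.8,"x":0.008,"y":-0.05,"z":0,"hand":0.085},{"ax":0,"ay":0,"az":-7.8,"x":0.008,"y":-0.05,"z":0,"hand":0.085},{"ax":0,"ay":0,"az":-7.8,"x":0.008,"y":-0.05,"z":0,"hand":0.085},{"ax":0,"ay":0,"az":-7.8,"x":0.008,"y":-0.05,"z":0,"hand":0.085},{"ax":0,"ay":0,"az":-7.8,"x":0.008,"y":-0.05,"z":0,"hand":0.05},{"ax":0,"ay":0,"az":-7.8,"x":0.008,"y":-0.05,"z":-0.01,"hand":0.05},{"ax":0,"ay":0,"az":-7.8,"x":0.008,"y":-0.05,"z":-0.02,"hand":0.05},{"ax":0,"ay":0,"az":-7.8,"x":0.008,"y":-0.05,"z":-0.02,"hand":0.05},{"ax":0,"ay":0,"az":-7.8,"x":0.008,"y":-0.05,"z":0,"hand":0.05}]}'; python3 -m creep '{"increments":[{"ax":0,"ay":0,"az":0,"x":0,"y":0,"z":0,"hand":0.05},{"ax":0,"ay":0,"az":0,"x":0,"y":0,"z":0,"hand":0.05}]}'; python3 - <<'E'
from h import *
o=ctrl.get_obs(); im=vision.snapshot("wrist"); print(o["position"],o["eef_rot"],o["joint_pos"],o["grip_width"],ctrl.tips_ahead,o["wrist_force"])
np.save("w2.npy",im)
cv2.imwrite("pics/w2.png",cv2.resize(im,(800,500),interpolation=cv2.INTER_CUBIC))
E
```

```text
time: 2.7
position: [0.5052, -0.4103, 0.2161]
eef_rot: [-179.9, 0.1, 4.6]
wrist_force: [0.9, 0.2, 0.9]
grip_width: 0.587
grip_force: 0.0
time: 2.95
position: [0.5052, -0.4094, 0.2178]
eef_rot: [-180.0, 0.0, 4.8]
wrist_force: [0.9, 0.9, 0.0]
grip_width: 0.586
grip_force: 0.0
[ 0.50517227 -0.40943969  0.21777542] [-1.79957347e+02  4.28203318e-02  4.84050930e+00] [  2.13479309  35.03898046  50.55063931  92.01361563 -28.80818999
  66.89424934 -25.95945069] 0.5863013516072394 0.017 [0.92122346 0.92370948 0.03156015]
```

View pics/w2.png

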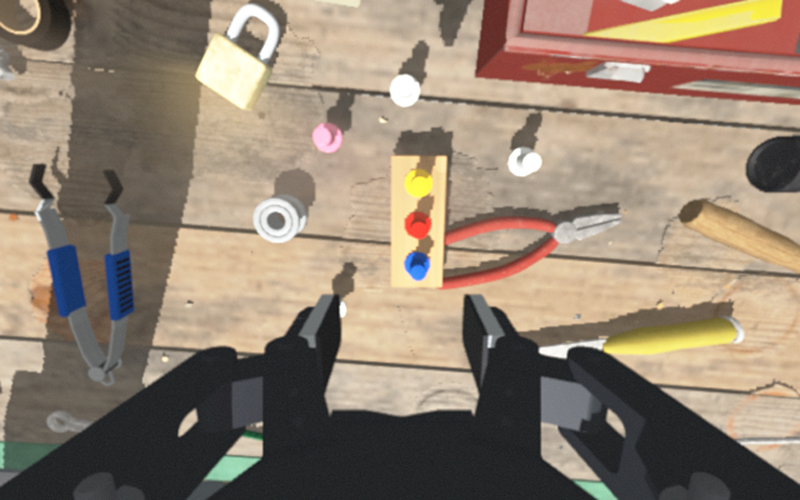

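The wrist view (800 px scale) shows the pulley at (278,219), red at (418,225), yellow at (418,183), blue at (417,266) and the tongs at lower left. I'll enlarge it.

```bash
python3 - <<'E'
from h import *
im=np.load("w2.npy")
cv2.imwrite("pics/w2c.png",cv2.resize(im[110:240,190:375],None,fx=4.3,fy=4.3,interpolation=cv2.INTER_CUBIC))
E
```

```text
(no output)
```

View pics/w2c.png

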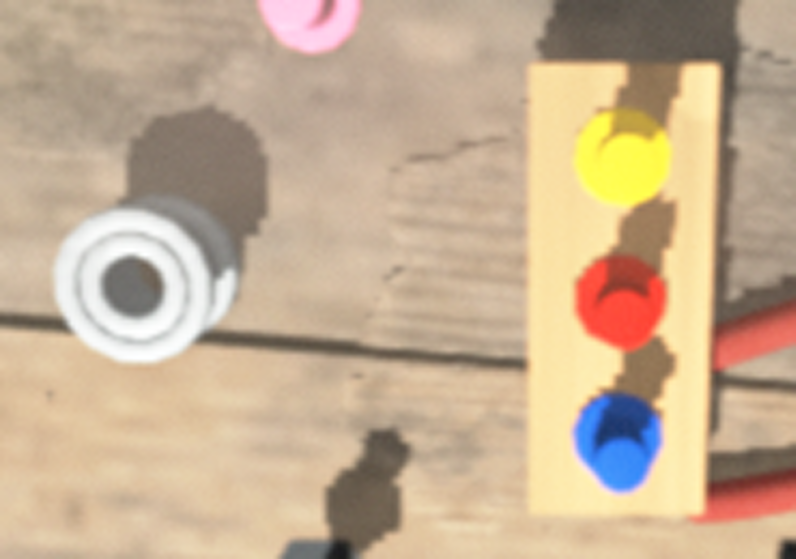

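The crop shows the pulley rim centre at (132,285), the red collar at (621,300) with its grip top at (626,318), the yellow collar at (623,157) and the blue collar at (618,436).

```bash
python3 - <<'E'
from h import *
def c(x,y): return 190+(x+.5)/4.3-.5, 110+(y+.5)/4.3-.5
for n,x,y,z in[("pulley",132,285,.03),("bore",133,286,.03),("redcol",621,300,.029),("redtop",626,318,.052),("yelcol",623,157,.029),("bluecol",618,436,.029),("bluetop",621,465,.052),("b0",528,62,.026),("b1",721,62,.026),("b2",708,514,.026),("b3",528,514,.026)]:
    print(n,at("wrist",*c(x,y),z))
def t(x,y): return 240+(x+.5)/4-.5,170+(y+.5)/4-.5
print("--top")
for n,x,y,z in[("pulley",472,143,.03),("red",686,130,.052),("yel",680,68,.052),("blue",691,193,.052),("white",561,288,.02),("rivet",162,444,.02),("sL",120,282,.024),("sR",206,282,.024)]:
    print(n,at("top",*t(x,y),z))
print("can top",at("top",100,237,.174))
s=.8
print("--tongs wrist")
for n,x,y,z in[("rivet",101,372,.022),("sLtopouter",50,250,.024),("sLtopin",74,246,.024),("sLbotin",84,307,.024),("sLbotout",68,315,.024),("sRtopin",108,254,.024),("sRtopout",131,252,.024),("sRbotin",108,318,.024),("sRbotout",132,314,.024),("Lj",38,166,.02),("Lj2",47,207,.02),("Rj",106,170,.02),("Rj2",113,206,.02)]:
    print(n,at("wrist",x*s,y*s,z))
E
```

```text
pulley [ 0.5041 -0.3006  0.03  ]
bore [ 0.5039 -0.3008  0.03  ]
redcol [ 0.5106 -0.4228  0.029 ]
redtop [ 0.5109 -0.423   0.052 ]
yelcol [ 0.5461 -0.4199  0.029 ]
bluecol [ 0.4749 -0.4255  0.029 ]
bluetop [ 0.4747 -0.4253  0.052 ]
b0 [ 0.5664 -0.3949  0.026 ]
b1 [ 0.5704 -0.4414  0.026 ]
b2 [ 0.4544 -0.4516  0.026 ]
b3 [ 0.4503 -0.4039  0.026 ]
--top
pulley [ 0.5028 -0.2999  0.03  ]
red [ 0.5079 -0.4179  0.052 ]
yel [ 0.5429 -0.4154  0.052 ]
blue [ 0.4727 -0.4198  0.052 ]
white [ 0.4201 -0.3512  0.02  ]
rivet [ 0.3338 -0.1237  0.02  ]
sL [ 0.4251 -0.1002  0.024 ]
sR [ 0.4249 -0.1488  0.024 ]
can top [0.4324 0.2098 0.174 ]
--tongs wrist
rivet [ 0.3357 -0.1279  0.022 ]
sLtopouter [ 0.4584 -0.1001  0.024 ]
sLtopin [ 0.4639 -0.1215  0.024 ]
sLbotin [ 0.4053 -0.1223  0.024 ]
sLbotout [ 0.3959 -0.1067  0.024 ]
sRtopin [ 0.4589 -0.1502  0.024 ]
sRtopout [ 0.4626 -0.1706  0.024 ]
sRbotin [ 0.3958 -0.1429  0.024 ]
sRbotout [ 0.4018 -0.1654  0.024 ]
Lj [ 0.5311 -0.0982  0.02  ]
Lj2 [ 0.4962 -0.0999  0.02  ]
Rj [ 0.5328 -0.1543  0.02  ]
Rj2 [ 0.5021 -0.1565  0.02  ]
```

```bash
python3 -m creep '{"increments":[{"ax":0,"ay":0,"az":0,"x":0.005,"y":-0.012,"z":-0.04,"hand":0.05},{"ax":0,"ay":0,"az":0,"x":0,"y":0,"z":-0.05,"hand":0.05},{"ax":0,"ay":0,"az":0,"x":0,"y":0,"z":-0.03,"hand":0.05},{"ax":0,"ay":0,"az":0,"x":0,"y":0,"z":0,"hand":0.05},{"ax":0,"ay":0,"az":0,"x":0,"y":0,"z":0,"hand":0.05}]}'; python3 - <<'E'
from h import *
o=ctrl.get_obs(); im=vision.snapshot("wrist"); print(o["position"],o["eef_rot"]); np.save("w3.npy",im)
hsv=cv2.cvtColor(im,cv2.COLOR_BGR2HSV)
for n,lo,hi in[("red",(0,150,60),(6,255,255)),("red2",(174,150,60),(180,255,255)),("yel",(25,150,60),(34,255,255)),("blue",(105,170,60),(125,255,255))]:
    m=cv2.inRange(hsv,lo,hi); k,l,s,ce=cv2.connectedComponentsWithStats(m)
    for i in range(1,k):
        if s[i,4]>150: print(n,s[i],ce[i],at("wrist",*ce[i],.029,o))
cv2.imwrite("pics/w3.png",cv2.resize(im,(800,500),interpolation=cv2.INTER_CUBIC))
E
```

```text
time: 3.62
position: [0.5113, -0.4216, 0.1001]
eef_rot: [179.9, -0.1, 4.9]
wrist_force: [-0.2, -1.0, 0.4]
grip_width: 0.588
grip_force: 0.0
[ 0.51132221 -0.42156062  0.10005839] [ 1.79937077e+02 -9.70865609e-02  4.89187273e+00]
red [396   0  26  29 162] [405.19753086  10.84567901] [ 0.6426 -0.4604  0.029 ]
red [ 396    0  244   58 6382] [513.90943278  31.34550298] [ 0.6371 -0.5263  0.029 ]
red [307 204  32  39 940] [322.81489362 221.64574468] [ 0.5085 -0.4237  0.029 ]
red [356 207  89  32 913] [398.37239869 219.74589266] [ 0.5144 -0.4763  0.029 ]
red [449 208  39  16 325] [466.44923077 215.67076923] [ 0.5214 -0.5231  0.029 ]
red [415 232  75  43 832] [454.40024038 254.05168269] [ 0.492  -0.5206  0.029 ]
red [354 274  20  14 194] [362.65979381 281.05154639] [ 0.4646 -0.4572  0.029 ]
yel [306 160  35  27 606] [324.06765677 173.68316832] [ 0.5426 -0.4216  0.029 ]
blue [308 252  29  40 784] [322.69897959 269.13647959] [ 0.4718 -0.4268  0.029 ]
```

View pics/w3.png

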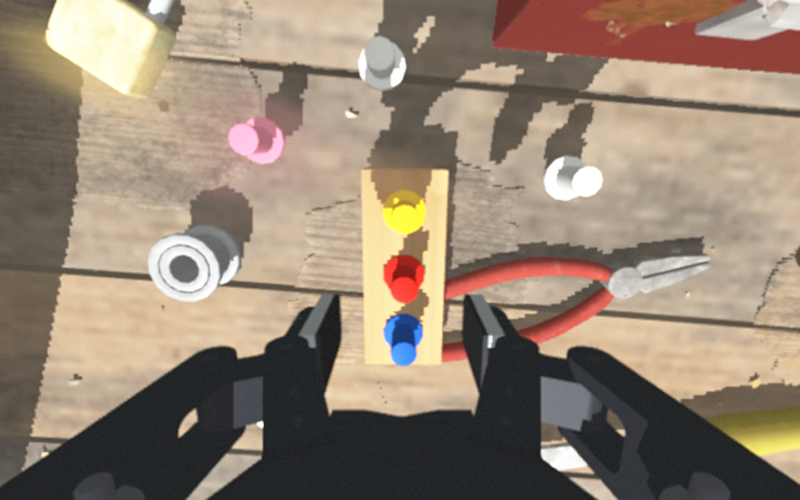

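Red sits at about (404,278), almost midway between the fingertips (330 and 470). I'll descend and grip it.

```bash
python3 -m creep '{"increments":[{"ax":0,"ay":0,"az":0,"x":-0.001,"y":-0.002,"z":-0.02,"hand":0.05},{"ax":0,"ay":0,"az":0,"x":0,"y":0,"z":-0.02,"hand":0.05},{"ax":0,"ay":0,"az":0,"x":0,"y":0,"z":-0.011,"hand":0.05},{"ax":0,"ay":0,"az":0,"x":0,"y":0,"z":0,"hand":0},{"ax":0,"ay":0,"az":0,"x":0,"y":0,"z":0,"hand":0},{"ax":0,"ay":0,"az":0,"x":0,"y":0,"z":0,"hand":0},{"ax":0,"ay":0,"az":0,"x":0,"y":0,"z":0,"hand":0},{"ax":0,"ay":0,"az":0,"x":0,"y":0,"z":0,"hand":0}]}'
```

```text
time: 4.68
position: [0.5095, -0.4237, 0.0476]
eef_rot: [180.0, -0.0, 4.8]
wrist_force: [-1.0, -0.0, -0.4]
grip_width: 0.139
grip_force: 58.5
```

```bash
python3 -m creep '{"increments":[{"ax":0,"ay":0,"az":0,"x":0,"y":0,"z":0.02,"hand":0},{"ax":0,"ay":0,"az":0,"x":0,"y":0,"z":0.03,"hand":0},{"ax":0,"ay":0,"az":0,"x":-0.001,"y":0.02,"z":0.02,"hand":0},{"ax":0,"ay":0,"az":0,"x":-0.002,"y":0.04,"z":0,"hand":0},{"ax":0,"ay":0,"az":0,"x":-0.0015,"y":0.04,"z":0,"hand":0},{"ax":0,"ay":0,"az":0,"x":-0.001,"y":0.023,"z":0,"hand":0},{"ax":0,"ay":0,"az":0,"x":0,"y":0,"z":0,"hand":0},{"ax":0,"ay":0,"az":0,"x":0,"y":0,"z":0,"hand":0},{"ax":0,"ay":0,"az":0,"x":0,"y":0,"z":0,"hand":0}]}'; python3 - <<'E'
from h import *
o=ctrl.get_obs(); im=vision.snapshot("wrist"); print(o["position"],o["eef_rot"]); np.save("w4.npy",im)
t=vision.snapshot("scene"); np.save("s4.npy",t)
a=cv2.resize(im[170:345,200:440],(800,583),interpolation=cv2.INTER_CUBIC)
cv2.imwrite("pics/w4.png",a)
E
```

```text
time: 5.8
position: [0.5037, -0.3022, 0.1178]
eef_rot: [179.9, -0.0, 4.7]
wrist_force: [0.4, 1.1, 0.6]
grip_width: 0.139
grip_force: 58.5
[ 0.50368341 -0.30220302  0.11778823] [ 1.79939717e+02 -2.42857495e-02  4.72613107e+00]
```

View pics/w4.png

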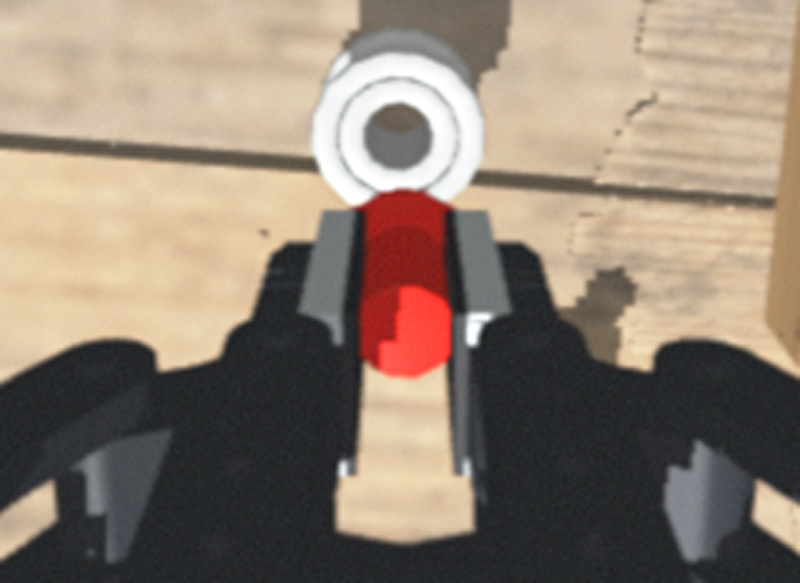

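The crop shows the pulley bore at (398,136), the plug grip's top disc at (405,331), and the collar's far edge at (404,190).

```bash
python3 - <<'E'
from h import *
def c(x,y): k=10/3; return 200+(x+.5)/k-.5,170+(y+.5)/k-.5
print("bore",at("wrist",*c(398,136),.03))
for x,y,z in[(405,331,.1222),(404,190,.0992)]: print(at("wrist",*c(x,y),z))
a=at("wrist",*c(359,331),.1222);b=at("wrist",*c(452,331),.1222);print("diam",a-b)
o=ctrl.get_obs(); print(o["position"])
i=vision.camera_info("scene");print(cv2.imwrite("pics/s4.png",cv2.resize(np.load("s4.npy")[150:290,280:460],None,fx=4.3,fy=4.3,interpolation=cv2.INTER_CUBIC)))
E
```

```text
bore [ 0.5036 -0.301   0.03  ]
[ 0.5046 -0.3024  0.1222]
[ 0.5163 -0.3013  0.0992]
diam [-0.0011  0.0125  0.    ]
[ 0.50357946 -0.30185209  0.11743727]
True
```

View pics/s4.png

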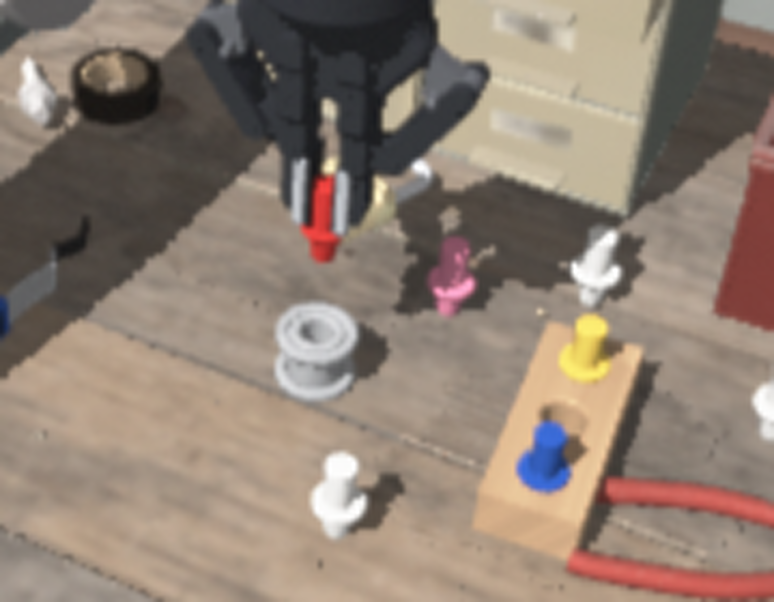

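The plug hangs upright (crop (322,215)) straight above the pulley, and yellow and blue are still in the board. I'll shift by (−1, +1) mm and lower.

```bash
python3 -m creep '{"increments":[{"ax":0,"ay":0,"az":0,"x":-0.001,"y":0.001,"z":-0.02,"hand":0},{"ax":0,"ay":0,"az":0,"x":0,"y":0,"z":-0.015,"hand":0},{"ax":0,"ay":0,"az":0,"x":0,"y":0,"z":-0.007,"hand":0},{"ax":0,"ay":0,"az":0,"x":0,"y":0,"z":-0.005,"hand":0},{"ax":0,"ay":0,"az":0,"x":0,"y":0,"z":-0.005,"hand":0},{"ax":0,"ay":0,"az":0,"x":0,"y":0,"z":-0.004,"hand":0}]}'; python3 -m creep '{"increments":[{"ax":0,"ay":0,"az":0,"x":0,"y":0,"z":-0.004,"hand":0},{"ax":0,"ay":0,"az":0,"x":0,"y":0,"z":-0.004,"hand":0},{"ax":0,"ay":0,"az":0,"x":0,"y":0,"z":0,"hand":0}]}'
```

```text
time: 6.65
position: [0.503, -0.2998, 0.0612]
eef_rot: [180.0, -0.0, 4.8]
wrist_force: [-0.6, 0.1, -0.5]
grip_width: 0.134
grip_force: 58.5
time: 7.02
position: [0.5028, -0.2997, 0.0531]
eef_rot: [-180.0, 0.0, 4.8]
wrist_force: [0.3, -0.6, -0.7]
grip_width: 0.144
grip_force: 58.6
```

```bash
python3 -m creep '{"increments":[{"ax":0,"ay":0,"az":0,"x":0,"y":0,"z":-0.001,"hand":0},{"ax":0,"ay":0,"az":0,"x":0,"y":0,"z":-0.001,"hand":0},{"ax":0,"ay":0,"az":0,"x":0,"y":0,"z":0,"hand":0}]}'
```

```text
time: 7.4
position: [0.503, -0.2996, 0.0515]
eef_rot: [-180.0, -0.0, 4.8]
wrist_force: [-0.0, 1.1, 2.2]
grip_width: 0.138
grip_force: 58.8
```

```bash
python3 -m creep '{"increments":[{"ax":0,"ay":0,"az":0,"x":0,"y":0,"z":-0.001,"hand":0},{"ax":0,"ay":0,"az":0,"x":0,"y":0,"z":0,"hand":0}]}';python3 -m creep '{"increments":[{"ax":0,"ay":0,"az":0,"x":0,"y":0,"z":0,"hand":0.04},{"ax":0,"ay":0,"az":0,"x":0,"y":0,"z":0,"hand":0.04},{"ax":0,"ay":0,"az":0,"x":0,"y":0,"z":0,"hand":0.04},{"ax":0,"ay":0,"az":0,"x":0,"y":0,"z":0.02,"hand":0.04},{"ax":0,"ay":0,"az":0,"x":0,"y":0,"z":0.04,"hand":0.05},{"ax":0,"ay":0,"az":0,"x":-0.01,"y":0.02,"z":0.05,"hand":0.085},{"ax":0,"ay":0,"az":0,"x":-0.02,"y":0.05,"z":0.03,"hand":0.085},{"ax":0,"ay":0,"az":0,"x":-0.02,"y":0.05,"z":0,"hand":0.085},{"ax":0,"ay":0,"az":0,"x":-0.02,"y":0.05,"z":0,"hand":0.085},{"ax":0,"ay":0,"az":0,"x":0,"y":0,"z":0,"hand":0.085}]}'; python3 - <<'E'
from h import *
o=ctrl.get_obs(); im=vision.snapshot("wrist"); s=vision.snapshot("scene");print(o["position"],o["eef_rot"]); np.save("w5.npy",im);np.save("s5.npy",s)
a=np.zeros((600,800,3),np.uint8); a[:,:]=0
a[:400,:640]=im
c=cv2.resize(s[170:250,300:390],None,fx=2.3,fy=2.3,interpolation=cv2.INTER_CUBIC); a[410:410+c.shape[0],:c.shape[1]]=c[:190]
cv2.imwrite("pics/w5.png",a)
E
```

```text
time: 7.65
position: [0.503, -0.2997, 0.0513]
eef_rot: [-180.0, -0.1, 4.8]
wrist_force: [-3.1, 2.8, 13.0]
grip_width: 0.138
grip_force: 60.0
time: 8.9
position: [0.4321, -0.1248, 0.1906]
eef_rot: [-179.8, 0.0, 5.3]
wrist_force: [0.7, -1.2, 0.1]
grip_width: 0.993
grip_force: 0.0
[ 0.43214357 -0.12481112  0.19062475] [-1.79765843e+02  1.16120016e-02  5.25710975e+00]
```

View pics/w5.png

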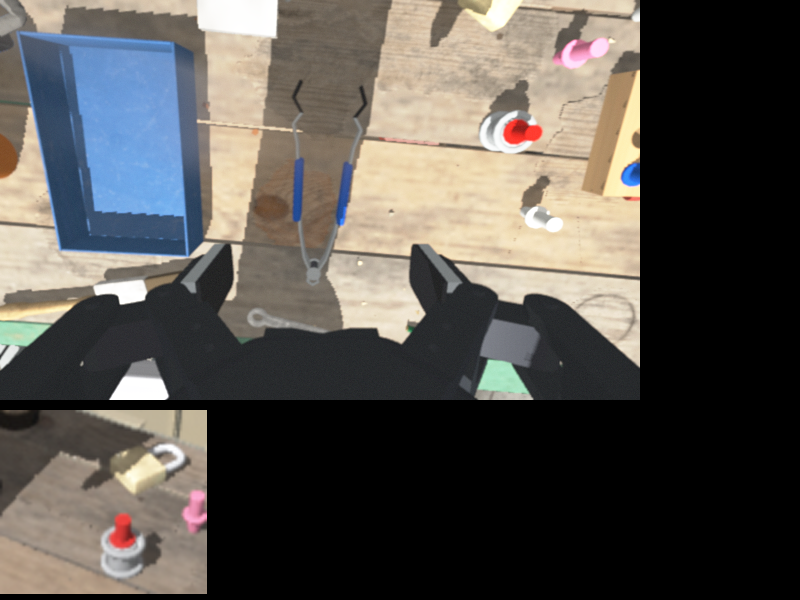

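The pulley, at (507,132) in the wrist view, wears the red plug fully home. The tongs have sleeves at (298,190) and (345,193), the rivet at (313,271) and jaws near (296,97) and (364,100). The tray corners are about (22,35), (190,45), (187,255) and (60,250).

```bash
cat > t.py <<'E'
from h import *
def tongs(im,o,z=.024):
    hsv=cv2.cvtColor(im,cv2.COLOR_BGR2HSV); m=cv2.inRange(hsv,(105,150,50),(130,255,255))
    k,l,s,ce=cv2.connectedComponentsWithStats(m); r=[]
    for i in range(1,k):
        if 150<s[i,4]<4000:
            (c,wh,a)=cv2.minAreaRect(np.argwhere(l==i)[:,::-1].astype(np.float32)); 
            x0,y0,w,h=s[i,:4]
            print(s[i],ce[i],np.round(wh,1),at("wrist",*ce[i],z,o))
            for row in (y0+3,y0+h//2,y0+h-4):
                xs=np.where(l[row]==i)[0]; print("  row",row,xs[0],xs[-1],at("wrist",xs[0]-.5,row,z,o),at("wrist",xs[-1]+.5,row,z,o))
E
python3 - <<'E'
from t import *
o=ctrl.get_obs(); im=np.load("w5.npy"); tongs(im,o)
for n,u,v,z in[("rivet",313.5,269,.024),("jL",294,97,.018),("jR",366,100,.018),("jLt",298,82,.02),("jRt",362,88,.02),("jLb",300,112,.02),("jRb",357,115,.02),("plugcol",516,132,.033),("t1",21,33,.04),("t2",192,41,.04),("t3",204,248,.04),("t4",60,248,.04)]: print(n,at("wrist",u,v,z,o))
i=vision.camera_info("top")
E
```

```text
[622 164  18  22 321] [631.56697819 174.73831776] [21. 17.] [ 0.4728 -0.435   0.024 ]
  row 167 628 639 [ 0.48   -0.4284  0.024 ] [ 0.4809 -0.4398  0.024 ]
  row 175 622 639 [ 0.4717 -0.4254  0.024 ] [ 0.4732 -0.4427  0.024 ]
  row 182 624 639 [ 0.465  -0.4298  0.024 ] [ 0.4663 -0.4452  0.024 ]
[294 170   8  51 329] [297.3768997  195.75987842] [50.  7.] [ 0.4229 -0.1063  0.024 ]
  row 173 296 301 [ 0.4462 -0.1029  0.024 ] [ 0.4467 -0.1089  0.024 ]
  row 195 294 300 [ 0.4234 -0.1023  0.024 ] [ 0.424  -0.1095  0.024 ]
  row 217 294 299 [ 0.3998 -0.1038  0.024 ] [ 0.4003 -0.11    0.024 ]
[337 174  13  51 346] [342.65895954 200.41618497] [ 7.8 50.8] [ 0.422 -0.153  0.024]
  row 177 344 349 [ 0.4463 -0.1513  0.024 ] [ 0.4468 -0.1573  0.024 ]
  row 199 340 346 [ 0.4232 -0.1496  0.024 ] [ 0.4238 -0.1568  0.024 ]
  row 221 337 343 [ 0.3993 -0.1489  0.024 ] [ 0.3999 -0.1562  0.024 ]
rivet [ 0.342  -0.1293  0.024 ]
jL [ 0.5184 -0.0964  0.018 ]
jR [ 0.5216 -0.1654  0.018 ]
jLt [ 0.5318 -0.0995  0.02  ]
jRt [ 0.5317 -0.16    0.02  ]
jLb [ 0.5051 -0.1032  0.02  ]
jRb [ 0.5071 -0.1582  0.02  ]
plugcol [ 0.5039 -0.306   0.033 ]
t1 [0.5467 0.1306 0.04  ]
t2 [ 0.5539 -0.01    0.04  ]
t3 [ 0.3645 -0.0168  0.04  ]
t4 [0.3525 0.1266 0.04  ]
```

```bash
python3 -m creep '{"increments":[{"ax":0,"ay":0,"az":-5.8,"x":-0.002,"y":-0.005,"z":-0.04,"hand":0.085},{"ax":0,"ay":0,"az":0,"x":0,"y":0,"z":-0.04,"hand":0.085},{"ax":0,"ay":0,"az":0,"x":0,"y":0,"z":0,"hand":0.085},{"ax":0,"ay":0,"az":0,"x":0,"y":0,"z":0,"hand":0.085}]}'; python3 - <<'E'
from t import *
o=ctrl.get_obs(); im=vision.snapshot("wrist"); np.save("w6.npy",im); tongs(im,o)
i=vision.camera_info("top"); T=np.array(i["cam_to_world"]); s=vision.snapshot("top"); hsv=cv2.cvtColor(s,cv2.COLOR_BGR2HSV)
m=cv2.inRange(hsv,(105,120,40),(125,255,255)); k,l,st,ce=cv2.connectedComponentsWithStats(m)
for j in range(1,k):
    if st[j,4]>1500: print(st[j],ce[j])
E
```

```text
time: 9.5
position: [0.4314, -0.1366, 0.1115]
eef_rot: [179.9, -0.1, -1.1]
wrist_force: [0.9, -1.3, -0.1]
grip_width: 0.997
grip_force: 0.0
[265 174  19  83 989] [274.34175935 214.49241658] [82.1 12.8] [ 0.4291 -0.1019  0.024 ]
  row 177 268 277 [ 0.458  -0.0987  0.024 ] [ 0.4578 -0.106   0.024 ]
  row 215 269 280 [ 0.4288 -0.0975  0.024 ] [ 0.4286 -0.1066  0.024 ]
  row 253 273 281 [ 0.3975 -0.0986  0.024 ] [ 0.3974 -0.1056  0.024 ]
[330 176  12  80 703] [335.74964438 210.97866287] [10.9 79.1] [ 0.431  -0.1484  0.024 ]
  row 179 332 341 [ 0.4555 -0.1454  0.024 ] [ 0.4554 -0.1527  0.024 ]
  row 216 331 341 [ 0.4271 -0.1444  0.024 ] [ 0.4269 -0.1527  0.024 ]
  row 252 331 339 [ 0.3975 -0.144   0.024 ] [ 0.3973 -0.1511  0.024 ]
[    3   112    98   128 10350] [ 52.12434783 176.84995169]
[ 164  185   59   72 2524] [190.52535658 212.09865293]
```

```bash
python3 -m creep '{"increments":[{"ax":0,"ay":0,"az":0,"x":-0.003,"y":0.01,"z":-0.02,"hand":0.085},{"ax":0,"ay":0,"az":0,"x":0,"y":0,"z":0,"hand":0.085},{"ax":0,"ay":0,"az":0,"x":0,"y":0,"z":0,"hand":0.085},{"ax":0,"ay":0,"az":0,"x":0,"y":0,"z":0,"hand":0.085}]}'; python3 - <<'E'
from t import *
o=ctrl.get_obs(); im=vision.snapshot("wrist"); np.save("w7.npy",im); tongs(im,o); print(o["position"])
E
```

```text
time: 10.1
position: [0.4285, -0.1251, 0.0911]
eef_rot: [180.0, -0.1, -1.0]
wrist_force: [0.5, -0.1, 0.0]
grip_width: 0.996
grip_force: 0.0
[ 277  174   18   92 1126] [285.91474245 219.15630551] [91.1 13.2] [ 0.4292 -0.1015  0.024 ]
  row 177 282 288 [ 0.4586 -0.1     0.024 ] [ 0.4585 -0.1046  0.024 ]
  row 220 280 292 [ 0.4287 -0.0971  0.024 ] [ 0.4285 -0.106   0.024 ]
  row 262 284 293 [ 0.397  -0.0983  0.024 ] [ 0.3969 -0.1054  0.024 ]
[346 177  16  88 840] [353.56428571 213.93928571] [13.  87.1] [ 0.4322 -0.1479  0.024 ]
  row 180 349 361 [ 0.4558 -0.1443  0.024 ] [ 0.4557 -0.1529  0.024 ]
  row 221 347 359 [ 0.4272 -0.1431  0.024 ] [ 0.427  -0.1521  0.024 ]
  row 261 348 356 [ 0.397 -0.144  0.024] [ 0.3969 -0.1504  0.024 ]
[ 0.42854206 -0.12507409  0.09112052]
```

```bash
python3 -m creep '{"increments":[{"ax":0,"ay":0,"az":0,"x":-0.001,"y":0,"z":-0.03,"hand":0.085},{"ax":0,"ay":0,"az":0,"x":0,"y":0,"z":-0.025,"hand":0.085},{"ax":0,"ay":0,"az":0,"x":0,"y":0,"z":-0.015,"hand":0.085},{"ax":0,"ay":0,"az":0,"x":0,"y":0,"z":0,"hand":0.085},{"ax":0,"ay":0,"az":0,"x":0,"y":0,"z":0,"hand":0.065},{"ax":0,"ay":0,"az":0,"x":0,"y":0,"z":0,"hand":0.055},{"ax":0,"ay":0,"az":0,"x":0,"y":0,"z":0,"hand":0.055},{"ax":0,"ay":0,"az":0,"x":0,"y":0,"z":0,"hand":0.055},{"ax":0,"ay":0,"az":0,"x":0,"y":0,"z":0,"hand":0.055}]}'
```

```text
time: 11.28
position: [0.4276, -0.1248, 0.0213]
eef_rot: [-180.0, -0.1, -1.0]
wrist_force: [-0.4, -0.4, 6.6]
grip_width: 0.647
grip_force: 10.2
```

```bash
python3 -m creep '{"increments":[{"ax":0,"ay":0,"az":0,"x":0,"y":0,"z":0.01,"hand":0.052},{"ax":0,"ay":0,"az":0,"x":0,"y":0,"z":0.015,"hand":0.052},{"ax":0,"ay":0,"az":-7.3,"x":-0.005,"y":-0.012,"z":0,"hand":0.052},{"ax":0,"ay":0,"az":-7.3,"x":-0.005,"y":-0.012,"z":0,"hand":0.052},{"ax":0,"ay":0,"az":-7.3,"x":-0.005,"y":-0.012,"z":0,"hand":0.052},{"ax":0,"ay":0,"az":-7.3,"x":-0.005,"y":-0.012,"z":0,"hand":0.052},{"ax":0,"ay":0,"az":-7.3,"x":-0.004,"y":-0.012,"z":0,"hand":0.052},{"ax":0,"ay":0,"az":-7.3,"x":-0.004,"y":-0.011,"z":0,"hand":0.052},{"ax":0,"ay":0,"az":0,"x":0,"y":0,"z":0,"hand":0.052},{"ax":0,"ay":0,"az":0,"x":0,"y":0,"z":0,"hand":0.052}]}'; python3 - <<'E'
from t import *
o=ctrl.get_obs(); im=vision.snapshot("wrist"); np.save("w8.npy",im); print(o["position"],o["eef_rot"])
z0=o["position"][2]; tongs(im,o,.024+.025)
hsv=cv2.cvtColor(im,cv2.COLOR_BGR2HSV)
for lo,hi in(((0,170,60),(5,255,255)),):
    m=cv2.inRange(hsv,lo,hi); k,l,s,ce=cv2.connectedComponentsWithStats(m)
    for i in range(1,k):
        if s[i,4]>80: print("red",s[i],ce[i],at("wrist",*ce[i],.04,o))
d=cv2.inRange(hsv,(0,0,0),(180,255,55)); k,l,s,ce=cv2.connectedComponentsWithStats(d[:230])
for i in range(1,k):
    if s[i,4]>40: print("dark",s[i],ce[i],at("wrist",*ce[i],.045,o))
E
```

```text
time: 12.52
position: [0.3991, -0.1951, 0.0455]
eef_rot: [-180.0, 0.0, -44.6]
wrist_force: [0.3, 1.2, -0.9]
grip_width: 0.613
grip_force: 9.0
[ 0.39911847 -0.19513905  0.04554227] [-1.79973792e+02  8.19471757e-03 -4.46012070e+01]
[ 263  195   27  134 2130] [276.29906103 258.9943662 ] [133.2  22.4] [ 0.4171 -0.1849  0.049 ]
  row 198 275 283 [ 0.4371 -0.2051  0.049 ] [ 0.4345 -0.2078  0.049 ]
  row 262 266 287 [ 0.4195 -0.1803  0.049 ] [ 0.4126 -0.1874  0.049 ]
  row 325 271 284 [ 0.3953 -0.1576  0.049 ] [ 0.3906 -0.1624  0.049 ]
[ 354  194   25  135 2302] [365.52215465 256.21546481] [ 22. 134.] [ 0.3899 -0.2144  0.049 ]
  row 197 359 366 [ 0.4123 -0.2309  0.049 ] [ 0.4099 -0.2333  0.049 ]
  row 261 356 376 [ 0.3913 -0.2096  0.049 ] [ 0.3847 -0.2164  0.049 ]
  row 325 359 364 [ 0.3656 -0.1877  0.049 ] [ 0.3636 -0.1897  0.049 ]
dark [241  15  29  81 834] [253.10311751  51.71223022] [ 0.4827 -0.2409  0.045 ]
dark [369  18  24  78 286] [383.1993007   48.41608392] [ 0.4481 -0.2775  0.045 ]
```

```bash
python3 -m creep '{"increments":[{"ax":0,"ay":0,"az":0,"x":0,"y":0,"z":-0.012,"hand":0.052},{"ax":0,"ay":0,"az":0,"x":0,"y":0,"z":-0.01,"hand":0.052},{"ax":0,"ay":0,"az":0,"x":0,"y":0,"z":0,"hand":0.052},{"ax":0,"ay":0,"az":0,"x":0,"y":0,"z":0,"hand":0.052}]}'; python3 - <<'E'
from t import *
o=ctrl.get_obs(); print(o["wrist_force"],o["ft_torque"])
a=vision.snapshot("top"); s=vision.snapshot("scene"); np.save("t9.npy",a); np.save("s9.npy",s)
for n,im in(("top",a),("scene",s)):
    hsv=cv2.cvtColor(im,cv2.COLOR_BGR2HSV); m=cv2.inRange(hsv,(0,170,80),(5,255,255))|cv2.inRange(hsv,(175,170,80),(180,255,255)); k,l,st,ce=cv2.connectedComponentsWithStats(m)
    for i in range(1,k):
        if 15<st[i,4]<500: print(n,st[i],ce[i],at(n,*ce[i],.045))
E
```

```text
time: 13.08
position: [0.3986, -0.1959, 0.0232]
eef_rot: [180.0, 0.0, -44.8]
wrist_force: [0.7, -0.2, -1.7]
grip_width: 0.612
grip_force: 9.0
[ 0.74932481 -0.23352357 -1.71442279] [-0.01349661  0.02406774  0.07850585]
top [354 201   8   8  54] [357.38888889 204.61111111] [ 0.5033 -0.2977  0.045 ]
scene [349 215   9  14  95] [352.94736842 222.10526316] [ 0.4977 -0.3016  0.045 ]
```

```bash
python3 -m creep '{"increments":[{"ax":0,"ay":0,"az":0,"x":0.01,"y":-0.0105,"z":0,"hand":0.052},{"ax":0,"ay":0,"az":0,"x":0.01,"y":-0.0105,"z":0,"hand":0.052},{"ax":0,"ay":0,"az":0,"x":0,"y":0,"z":0,"hand":0.052},{"ax":0,"ay":0,"az":0,"x":0,"y":0,"z":0,"hand":0.052}]}'; python3 -m creep '{"increments":[{"ax":0,"ay":0,"az":0,"x":0.01,"y":-0.0105,"z":0,"hand":0.052},{"ax":0,"ay":0,"az":0,"x":0.009,"y":-0.0095,"z":0,"hand":0.052},{"ax":0,"ay":0,"az":0,"x":0,"y":0,"z":0,"hand":0.052},{"ax":0,"ay":0,"az":0,"x":0,"y":0,"z":0,"hand":0.052}]}';  python3 - <<'E'
from t import *
o=ctrl.get_obs(); im=vision.snapshot("wrist"); np.save("w10.npy",im); print(o["position"],o["wrist_force"])
a=vision.snapshot("top"); s=vision.snapshot("scene")
for n,im in(("top",a),("scene",s),("wrist",im)):
    hsv=cv2.cvtColor(im,cv2.COLOR_BGR2HSV); m=cv2.inRange(hsv,(0,170,80),(5,255,255))|cv2.inRange(hsv,(175,170,80),(180,255,255)); k,l,st,ce=cv2.connectedComponentsWithStats(m)
    for i in range(1,k):
        if 15<st[i,4]<3000: print(n,st[i],ce[i],at(n,*ce[i],.045,o))
hsv=cv2.cvtColor(np.load("w10.npy"),cv2.COLOR_BGR2HSV)
d=cv2.inRange(hsv,(0,0,0),(180,255,55)); k,l,s,ce=cv2.connectedComponentsWithStats(d[:230])
for i in range(1,k):
    if s[i,4]>40: print("dark",s[i],ce[i],at("wrist",*ce[i],.022,o))
E
```

```text
time: 13.68
position: [0.4186, -0.2168, 0.0231]
eef_rot: [180.0, 0.0, -44.8]
wrist_force: [-0.3, -0.4, -1.3]
grip_width: 0.608
grip_force: 8.9
time: 14.18
position: [0.4375, -0.2367, 0.0231]
eef_rot: [180.0, 0.0, -44.8]
wrist_force: [-1.2, 0.4, -2.1]
grip_width: 0.611
grip_force: 8.9
[ 0.43754316 -0.23671761  0.02313364] [-1.24543984  0.35955857 -2.12769261]
scene [348 215  10  14  96] [352.84375    222.32291667] [ 0.497  -0.3017  0.045 ]
dark [241  14  29  81 832] [253.23557692  50.63461538] [ 0.5213 -0.2831  0.022 ]
dark [369  18  25  78 380] [382.63684211  55.50263158] [ 0.4846 -0.3176  0.022 ]
```

```bash
python3 -m creep '{"increments":[{"ax":0,"ay":0,"az":0,"x":0,"y":0,"z":0,"hand":0.048},{"ax":0,"ay":0,"az":0,"x":0,"y":0,"z":0,"hand":0.045},{"ax":0,"ay":0,"az":0,"x":0,"y":0,"z":0,"hand":0.042},{"ax":0,"ay":0,"az":0,"x":0,"y":0,"z":0,"hand":0.039},{"ax":0,"ay":0,"az":0,"x":0,"y":0,"z":0,"hand":0.03},{"ax":0,"ay":0,"az":0,"x":0,"y":0,"z":0,"hand":0.02},{"ax":0,"ay":0,"az":0,"x":0,"y":0,"z":0,"hand":0},{"ax":0,"ay":0,"az":0,"x":0,"y":0,"z":0,"hand":0}]}'; python3 - <<'E'
from t import *
o=ctrl.get_obs(); im=vision.snapshot("wrist"); np.save("w11.npy",im); print(o["position"],o["wrist_force"])
s=vision.snapshot("scene"); np.save("s11.npy",s)
hsv=cv2.cvtColor(s,cv2.COLOR_BGR2HSV); m=cv2.inRange(hsv,(0,170,80),(5,255,255))|cv2.inRange(hsv,(175,170,80),(180,255,255)); k,l,st,ce=cv2.connectedComponentsWithStats(m)
for i in range(1,k):
    if 15<st[i,4]<3000: print(st[i],ce[i])
hsv=cv2.cvtColor(im,cv2.COLOR_BGR2HSV)
d=cv2.inRange(hsv,(0,0,0),(180,255,55)); k,l,s,ce=cv2.connectedComponentsWithStats(d[:230])
for i in range(1,k):
    if s[i,4]>40: print("dark",s[i],ce[i],at("wrist",*ce[i],.022,o))
E
```

```text
time: 15.32
position: [0.4381, -0.2368, 0.024]
eef_rot: [-179.9, -0.0, -44.8]
wrist_force: [-2.5, 1.7, 9.9]
grip_width: 0.445
grip_force: 58.7
[ 0.43810614 -0.23675752  0.02396418] [-2.47872154  1.72688666  9.92242657]
[348 215  10  14  94] [352.5        222.38297872]
```

The sleeves read 40 mm after allowing for the same 2 mm offset seen on the plug, which fits the jaws being on the hub. I'll lift gently.

```bash
python3 -m creep '{"increments":[{"ax":0,"ay":0,"az":0,"x":0,"y":0,"z":0.005,"hand":0},{"ax":0,"ay":0,"az":0,"x":0,"y":0,"z":0.01,"hand":0},{"ax":0,"ay":0,"az":0,"x":0,"y":0,"z":0.015,"hand":0},{"ax":0,"ay":0,"az":0,"x":0,"y":0,"z":0.01,"hand":0},{"ax":0,"ay":0,"az":0,"x":0,"y":0,"z":0,"hand":0},{"ax":0,"ay":0,"az":0,"x":0,"y":0,"z":0,"hand":0},{"ax":0,"ay":0,"az":0,"x":0,"y":0,"z":0,"hand":0}]}'; python3 - <<'E'
from t import *
o=ctrl.get_obs(); print(o["position"],o["wrist_force"],o["ft_torque"])
s=vision.snapshot("scene"); np.save("s12.npy",s)
hsv=cv2.cvtColor(s,cv2.COLOR_BGR2HSV); m=cv2.inRange(hsv,(0,170,80),(5,255,255))|cv2.inRange(hsv,(175,170,80),(180,255,255)); k,l,st,ce=cv2.connectedComponentsWithStats(m)
for i in range(1,k):
    if 15<st[i,4]<3000: print(st[i],ce[i],cv2.fitEllipse(np.argwhere(l==i)[:,::-1].astype(np.float32)))
E
```

```text
time: 16.3
position: [0.4376, -0.2365, 0.063]
eef_rot: [180.0, 0.0, -44.8]
wrist_force: [-0.6, -0.4, -2.5]
grip_width: 0.446
grip_force: 60.3
[ 0.43764633 -0.2365269   0.06296774] [-0.62947954 -0.38992264 -2.48104708] [ 0.05296447  0.04522382 -0.01768999]
[348 202  11  14  96] [353.07291667 209.17708333] ((353.1224670410156, 209.034912109375), (8.548179626464844, 11.907235145568848), 7.21003532409668)
```

```bash
python3 -m creep '{"increments":[{"ax":0,"ay":0,"az":0,"x":0,"y":0,"z":0.01,"hand":0},{"ax":0,"ay":0,"az":0,"x":0,"y":0,"z":0.02,"hand":0},{"ax":0,"ay":0,"az":2,"x":-0.003,"y":0.005,"z":0.02,"hand":0},{"ax":0,"ay":0,"az":4,"x":-0.003,"y":0.01,"z":0.014,"hand":0},{"ax":0,"ay":0,"az":6,"x":-0.004,"y":0.016,"z":0,"hand":0},{"ax":0,"ay":0,"az":6,"x":-0.004,"y":0.016,"z":0,"hand":0},{"ax":0,"ay":0,"az":6,"x":-0.004,"y":0.016,"z":0,"hand":0},{"ax":0,"ay":0,"az":6,"x":-0.004,"y":0.016,"z":0,"hand":0},{"ax":0,"ay":0,"az":6,"x":-0.004,"y":0.016,"z":0,"hand":0},{"ax":0,"ay":0,"az":6,"x":-0.004,"y":0.016,"z":0,"hand":0}]}'; python3 -m creep '{"increments":[{"ax":0,"ay":0,"az":6,"x":-0.004,"y":0.016,"z":0,"hand":0},{"ax":0,"ay":0,"az":6,"x":-0.004,"y":0.016,"z":0,"hand":0},{"ax":0,"ay":0,"az":6,"x":-0.004,"y":0.016,"z":0,"hand":0},{"ax":0,"ay":0,"az":6,"x":-0.004,"y":0.016,"z":0,"hand":0},{"ax":0,"ay":0,"az":6,"x":-0.003,"y":0.016,"z":0,"hand":0},{"ax":0,"ay":0,"az":6,"x":-0.003,"y":0.016,"z":0,"hand":0},{"ax":0,"ay":0,"az":6,"x":-0.002,"y":0.016,"z":0,"hand":0},{"ax":0,"ay":0,"az":4,"x":-0.001,"y":0.01,"z":0,"hand":0},{"ax":0,"ay":0,"az":2,"x":0,"y":0.005,"z":0,"hand":0},{"ax":0,"ay":0,"az":0,"x":0,"y":0,"z":0,"hand":0}]}'
```

```text
time: 17.6
position: [0.4077, -0.1255, 0.1277]
eef_rot: [-180.0, -0.0, -2.6]
wrist_force: [-0.4, 0.4, -2.4]
grip_width: 0.442
grip_force: 60.4
time: 18.85
position: [0.383, 0.0014, 0.1273]
eef_rot: [180.0, -0.0, 45.2]
wrist_force: [-0.5, 0.8, -3.1]
grip_width: 0.44
grip_force: 60.4
```

Next I'll settle, then verify the plug's position from the fixed cameras by triangulation.

```bash
python3 -m creep '{"increments":[{"ax":0,"ay":0,"az":0,"x":0,"y":0,"z":0,"hand":0},{"ax":0,"ay":0,"az":0,"x":0,"y":0,"z":0,"hand":0},{"ax":0,"ay":0,"az":0,"x":0,"y":0,"z":0,"hand":0},{"ax":0,"ay":0,"az":0,"x":0,"y":0,"z":0,"hand":0}]}'; python3 - <<'E'
from t import *
o=ctrl.get_obs(); print(o["dq"].round(2)); R_=[]
for n in("top","scene"):
    im=vision.snapshot(n); np.save(n+"end.npy",im)
    hsv=cv2.cvtColor(im,cv2.COLOR_BGR2HSV); m=cv2.inRange(hsv,(0,150,70),(6,255,255))|cv2.inRange(hsv,(174,150,70),(180,255,255)); k,l,st,ce=cv2.connectedComponentsWithStats(m)
    c=[i for i in range(1,k) if 15<st[i,4]<1500]
    for i in c: print(n,st[i],ce[i],cv2.minAreaRect(np.argwhere(l==i)[:,::-1].astype(np.float32)),at(n,*ce[i],.14))
    for nm,lo,hi in(("yel",(25,150,80),(34,255,255)),("blue",(108,170,80),(125,255,255))):
        m2=cv2.inRange(hsv,lo,hi); k,l,st,ce=cv2.connectedComponentsWithStats(m2)
        for i in range(1,k):
            if 15<st[i,4]<300: print(nm,n,ce[i],at(n,*ce[i],.045))
E
```

```text
time: 19.35
position: [0.3829, 0.0012, 0.1273]
eef_rot: [180.0, 0.0, 45.2]
wrist_force: [-0.1, 0.1, -3.3]
grip_width: 0.445
grip_force: 60.4
[-0.07  0.1  -0.04  0.04 -0.06  0.06 -0.03]
top [525  73  32  26 200] [540.71  86.48] ((541.3001098632812, 89.90001678466797), (26.385601043701172, 26.385601043701172), 26.56505012512207) [ 0.7506 -0.6907  0.14  ]
top [542  73  16   8  38] [550.07894737  76.23684211] ((549.800048828125, 75.9000244140625), (15.652474403381348, 5.366562843322754), 26.56505012512207) [ 0.775  -0.7151  0.14  ]
top [556  72  33  23 148] [571.22297297  81.92567568] ((569.802978515625, 82.7080307006836), (32.380943298339844, 16.673770904541016), 25.016895294189453) [ 0.7642 -0.765   0.14  ]
top [579  75  22  12  69] [590.76811594  79.53623188] ((589.6876831054688, 79.0174331665039), (22.109224319458008, 7.714927673339844), 21.250505447387695) [ 0.7722 -0.8144  0.14  ]
top [518  78   9   7  16] [521.8125  80.875 ] ((522.25, 80.24999237060547), (4.949747085571289, 7.071067810058594), 45.0) [ 0.7616 -0.6477  0.14  ]
top [617  82  12  14  32] [623.375   87.9375] ((624.0235
[... 1630 characters left out ...]
 190.59090909] [ 0.5349 -0.9887  0.045 ]
blue top [412.44117647 218.14705882] [ 0.4724 -0.4218  0.045 ]
blue top [224.82758621 261.72413793] [ 0.3782 -0.004   0.045 ]
scene [124 121   7   7  32] [126.34375 123.84375] ((126.10001373291016, 123.80000305175781), (7.0, 4.800000190734863), 53.13010025024414) [0.4554 0.2692 0.14  ]
scene [627 285  10   6  35] [631.74285714 287.22857143] ((631.6500244140625, 287.0500183105469), (10.11928653717041, 3.4785051345825195), 18.434947967529297) [ 0.4749 -0.7419  0.14  ]
blue scene [200.42622951 181.96721311] [0.4515 0.065  0.045 ]
blue scene [184.66019417 183.39805825] [0.4304 0.0935 0.045 ]
blue scene [406.50515464 256.5257732 ] [ 0.4622 -0.4281  0.045 ]
```

```bash
python3 -c "
from cell import order
print(order.finish_job())"
```

```text
the job is handed in; nothing more can be done
None
```

I've handed the job in: the red plug is in the bore, and the squeezed tongs hold the pulley about 10 cm up over the middle of the drip tray. The yellow and blue plugs were never touched, but the judge's verdict wasn't shown, and I estimated the final height and tilt from the arm pose and lift images rather than measuring them.

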